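# Turn the citrus reamer until it drops into its base

## Robot

A 6-joint arm with a two-finger parallel gripper is mounted at the origin on the work surface. World frame = base frame: x ahead of the robot, y to its left, z up, the work surface at z = 0. Lengths are in m, angles in degrees, forces in N, time in s.
With the tool pointing down it reaches from about 0.25 to 0.725 m from the base axis. Payload 9.7 kg.
Tool frame: the origin (TCP) lies midway between the tips of the shut fingers; the grasp point (between the pads) lies 19 mm behind it; z points along the fingers, y is the line along which they close (so a half turn about z gives the same grasp; the last joint's range is limited). The gripper opens to 85 mm and grips with 20 to 120 N. Pads are 22 mm wide; open, the fingers measure 114 mm over their backs; the gripper's body (76 mm by 85 mm) begins 54 mm behind the grasp point. The pads swing forward as they close: fully open they stand 13 mm farther back than shut.
Start: joints at [64.859, 4.979, 10.078, 95.1, 0, 90], TCP at [0.234, 0.498, 0.231] pointing down, gripper open.
Joint ranges: [-179.16, 179.16], [-48.56, 103.87], [-65.8, 70.77], [-126.05, 130.52], [-82.76, 87.17], [-180, 180]. Speed limits (degrees/s): [127.2, 127.2, 147.25, 180, 180, 180].

## Interface

Orientations are given as [roll, pitch, yaw] about the fixed x, y, z axes, in that order (R = Rz(yaw) Ry(pitch) Rx(roll)).
In Python, from workcell import bot gives the robot as it stands. The module is installed in compiled form; this text tells all that it offers.
- The arm moves only by the tool send_rows, never from a script. Its argument "moves" is one flat list of numbers, 7 for each row, row after row: the shift along the world's x, y, z normalised to -1 to 1, where 1 is 0.025 m, then the turn, a rotation vector about the world's x, y, z normalised to -1 to 1, where 1 is 0.15 rad, then the closure, from -1 (fully open) to 1 (shut), so that 0 is half open. A call has 1 to 8 rows; each row shifts and turns the commanded pose from where the row before left it; what a row does not reach is not made up. A row lasts 1/8 s, in which the tool goes at most 62.5 mm and 10.7 degrees, less where a joint would pass 70% of its speed; a pose out of reach is approached as far as the arm can. A call with a number of a shift or a turn outside -1 to 1 is refused whole. A call with a gripper value outside its range is refused whole. The fingers move at their own pace and stop on an object; "squeeze" is the grip in N (left out, the last holds). Time passes only in rows, so rows that do not move let the fingers close. It gives the time, the measured TCP pose, the force, the opening and the grip force at its end, in the units of the state.
- bot.get_obs(): the state, without advancing time (a new reading comes with each control period).
- bot.camera(name): name is "scene" or "top" or "wrist"; returns a dict with "color" (384x512x3 uint8, red, green, blue), "camera_matrix" (3x3 intrinsics, pixels), "R" (3x3) and "t" (3): a world point X has camera coordinates R X + t. Camera axes: x right, y down, z forward; pixel columns grow to the right and rows downward; lengths in m; the calibration is good to about 2 mm. A picture is of the moment at which its call begins. There is no depth.
- bot.job_done(): hands the job in; it is judged then, once.
Trained networks look in the newest picture that a camera, given by its name, has taken for a name from the list of things; names that differ only in an ending like _2 or _b are one class to them, and where a whole thing is asked for, a point or a joint stands for the part that bears it (a point fixed in the world has none). Each returns a list of dicts, best first, with "p" (0 to 1); they miss things now and then, are a little off and sometimes report something else, mostly with a low value. They report only what shows in the picture. A call takes as long as a camera call. They do not tell look-alikes from the thing itself.
- bot.boxes_of(camera, query): "extent" ([left, top, right, bottom] in pixels, round what is visible of it).
- bot.trace(camera, query): "region" (384x512 bool, what is visible of it) and "extent" ([left, top, right, bottom] in pixels, round what is visible of it).
- bot.landmark_of(camera, query): "pixel" ([column, row] in pixels: a listed point, or the origin of a listed thing).
The state is a dict: "time": time; "q": joint angles; "qd": joint speeds; "joint_efforts": joint torques, N m; "ee_pos": TCP position; "tcp_rot": TCP orientation; "wrist_force": force on the tool from outside, world axes, zero at the start; "torque": the same for the moment, N m; "opening": finger opening in m; "grasp_force": force on a finger pad.
Only numpy, scipy, OpenCV 4.12 (cv2) and the standard library are available. Lean on these libraries where they do the work, as an engineer would, in place of code of your own. Each camera call takes 0.05 s, during which the arm holds its last target. There are 200 camera calls.

## Task

The steel citrus reamer has been set on the black juicer base turned wrong, so its three lugs stand on the base's rim. Turn it where it sits until the lugs drop into the rim's slots and it lies level and fully home, then let go of it. Do not lift the reamer off its base, and leave the other things on the counter where they are.

Things in the scene. Friction and masses are not known exactly. Their poses are not given: they have to be found in the camera images.
- juicer_base: Fixed black round drum, open on top, 132 mm in diameter (foot 140) and 80 mm tall. Origin at the centre of its underside, z up. Rim wall 58 to 66 mm from the axis, top at z = 80 mm (upper 14 mm bright metal), with three slots open at the top in directions 0, 120 and 240 degrees from its x axis. A 13 mm thick spindle on the axis, up to z = 68 mm, guides the reamer's hub.
- slot0 (a point): On the floor of the slot in the base's x direction, mid-wall (62 mm from the axis, z = 66 mm). All three slots are alike: 18 mm wide, 14 mm deep, cut right through the rim.
- reamer: Loose steel reamer, about 0.35 kg: disc 108 mm in diameter, ribbed cone on it (60 mm wide at its foot, tip at z = 51 mm), three identical lugs like spokes at 0, 120 and 240 degrees from its x axis. Origin on the axis in the plane of the lugs' undersides, z up. At the start it stands on the rim, origin 80 mm above the base's; home, 66 mm above, lug tops flush with the rim.
- lug0 (a point): In the lug along the reamer's x axis, 82 mm from the axis, at half height. Each lug is 12 mm wide, 14 mm tall (reamer z = 0 to 14 mm) and reaches 98 mm from the axis, 32 mm beyond the rim. Pushed sideways here it turns with about 2 to 5 N. Any lug fits any slot with 3 mm play each side; at the start they are at least 0.4 rad off. Over the slots the reamer drops 14 mm by its own weight.
- hub (a point): Foot of the hub tube under the reamer's disc, on its axis at reamer z = -30 mm. The tube, 16 mm bore, sits over the base's spindle with about 1.5 mm play each way, so the reamer turns about the base's axis. It may hang half-way, a little tilted, until pressed down lightly on the cone (about 6 N).
- bowl: Bystander: blue enamel bowl, 124 mm across and 55 mm tall, origin under its centre.
- scoop: Bystander: white plastic flour scoop, about 200 mm long, 45 mm tall, origin on the underside, handle to its +x.
- jar: Bystander: glass jar with a steel lid, 84 mm in diameter, 130 mm tall, origin under its centre.
- cup: Bystander: white cup, 72 mm across, 75 mm tall, origin under its centre.
- wood_reamer: Bystander: wooden hand reamer lying on its side, about 150 mm long and 44 mm thick, origin on the counter below its waist.
- beater: Bystander: flat aluminium mixer beater lying down, about 180 by 110 mm and 12 mm thick, origin on the counter near its middle.
Mind the look-alikes: they are no part of the job. What is shaped like the reamer but yellow is not meant.

How it is judged:
By the outcome, as a careful person would: the job done as asked, in the order asked, and still so for the second after the job is handed in, with the robot touching nothing.
It also fails if it takes over 48 s, if anything falls off the work surface, if the arm or the gripper's body presses on something with over 40 N, if the wrist force passes 120 N, or if a joint passes its speed limit or range.

## Working session

There is one attempt and no reset: what is moved stays moved. The work goes in short steps, Python scripts to look and compute and a tool call to move; the robot and the scene stay as the last step left them, time stands still between calls to the robot, and variables do not carry over. Pictures are saved under pics/ and viewed, at most 10 in all, crops included, and the job is handed in when it is done.

Besides the shell and the picture viewer there is one more tool, called after "Emit:" as name(argument=value, ...), one argument or row to a line, values as JSON. send_rows: Moves the arm, as the interface text tells. Its arguments: {"type":"object","properties":{"moves":{"type":"array"},"squeeze":{"type":"number"}},"required":["moves"]}

```bash
mkdir -p pics
cat > h.py <<'E'
import numpy as np, cv2
from workcell import bot
def shot(n,f=None):
    c=bot.camera(n)
    if f: cv2.imwrite('pics/'+f,c['color'][:,:,::-1])
    return c
def ray(c,px,z):
    d=np.linalg.inv(c['camera_matrix'])@[px[0],px[1],1]
    d=c['R'].T@d; o=-c['R'].T@c['t']
    return o+d*(z-o[2])/d[2]
def proj(c,X):
    p=c['camera_matrix']@(c['R']@np.array(X)+c['t']); return p[:2]/p[2]
E
python3 - <<'E'
from h import *
a=shot('top','top.png');b=shot('scene','scene.png')
for n,c in(('top',a),('scene',b)):
    for q,z in(('juicer_base',0),('reamer',.08),('lug0',.087),('slot0',.066),('hub',.05)):
        print(n,q,[(r['p'],np.round(r['pixel']),ray(c,r['pixel'],z).round(3)) for r in bot.landmark_of(n,q)])
im=np.hstack([a['color'],b['color']])[:,:,::-1]
print(bot.get_obs()['ee_pos'],bot.get_obs()['tcp_rot'],bot.get_obs()['time'])
E
```

```text
top juicer_base [(0.91, array([277., 179.]), array([ 0.582, -0.028,  0.   ])), (0.74, array([374., 227.]), array([ 0.415, -0.362,  0.   ]))]
top reamer [(0.9, array([280., 173.]), array([ 0.591, -0.032,  0.08 ])), (0.86, array([236., 256.]), array([0.321, 0.111, 0.08 ])), (0.63, array([322., 256.]), array([ 0.32 , -0.166,  0.08 ]))]
top lug0 [(0.84, array([233., 232.]), array([0.397, 0.121, 0.087])), (0.71, array([323., 235.]), array([ 0.39 , -0.17 ,  0.087])), (0.7, array([297., 192.]), array([ 0.529, -0.086,  0.087]))]
top slot0 [(0.73, array([270., 194.]), array([0.523, 0.002, 0.066]))]
top hub []
scene juicer_base [(0.9, array([235., 240.]), array([ 0.575, -0.018,  0.   ])), (0.47, array([234., 229.]), array([ 0.527, -0.011,  0.   ]))]
scene reamer [(0.94, array([174., 186.]), array([ 0.35 , -0.171,  0.08 ])), (0.92, array([254., 183.]), array([0.409, 0.087, 0.08 ])), (0.71, array([232., 219.]), array([ 0.569, -0.02 ,  0.08 ]))]
scene lug0 [(0.81, array([176., 201.]), array([ 0.445, -0.172,  0.087])), (0.75, array([260., 190.]), array([0.465, 0.094, 0.087])), (0.73, array([210., 208.]), array([ 0.509, -0.077,  0.087]))]
scene slot0 []
scene hub [(0.85, array([253., 188.]), array([0.394, 0.089, 0.05 ])), (0.84, array([232., 231.]), array([ 0.589, -0.028,  0.05 ])), (0.73, array([179., 196.]), array([ 0.369, -0.16 ,  0.05 ]))]
[0.23363778 0.49789977 0.23128333] [ 1.79999833e+02 -1.48859924e-03  1.54861197e+02] 0.6
```

View pics/top.png

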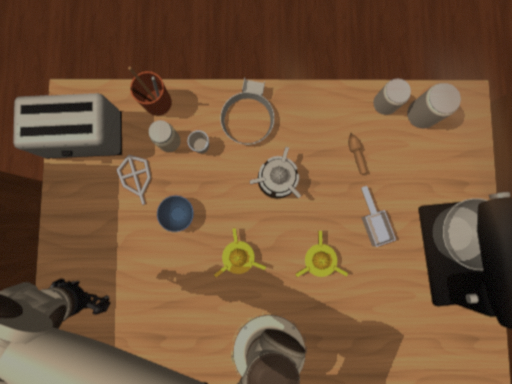

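View pics/scene.png

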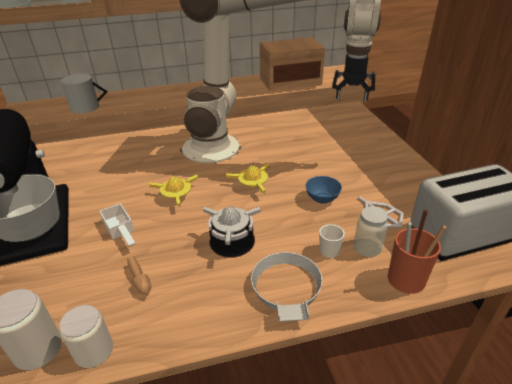

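The reamer on the base is at about top pixel (278,177), roughly world (0.585,-0.03). Its lugs show at (287,152), (253,181) and (298,195). The two yellow ones at (238,258) and (321,260) are look-alikes. I'll move the wrist camera over it.

Emit:
send_rows(
  moves=[0.5,-0.88,0.12,0,0,-0.315,-1,0.5,-0.88,0.12,0,0,-0.315,-1,0.5,-0.88,0.12,0,0,-0.315,-1,0.5,-0.88,0.12,0,0,-0.315,-1,0.5,-0.88,0.12,0,0,-0.315,-1,0.5,-0.88,0.12,0,0,-0.315,-1,0.5,-0.88,0.12,0,0,-0.315,-1,0.5,-0.88,0.12,0,0,-0.315,-1],
)

```text
time: 1.6
ee_pos: [0.334, 0.3211, 0.2555]
tcp_rot: [180.0, 0.0, 133.1]
wrist_force: [-0.3, 0.2, -0.5]
opening: 0.0853
grasp_force: 0.0
```

Emit:
send_rows(
  moves=[0.5,-0.88,0.12,0,0,-0.315,-1,0.5,-0.88,0.12,0,0,-0.315,-1,0.5,-0.88,0.12,0,0,-0.315,-1,0.5,-0.88,0.12,0,0,-0.315,-1,0.5,-0.88,0.12,0,0,-0.315,-1,0.5,-0.88,0.12,0,0,-0.315,-1,0.5,-0.88,0.12,0,0,-0.315,-1,0.5,-0.88,0.12,0,0,-0.315,-1],
)

```text
time: 2.6
ee_pos: [0.434, 0.1451, 0.2795]
tcp_rot: [180.0, 0.0, 111.5]
wrist_force: [-0.5, -0.1, 0.2]
opening: 0.0855
grasp_force: 0.0
```

Emit:
send_rows(
  moves=[0.5,-0.88,0.12,0,0,-0.315,-1,0.5,-0.88,0.12,0,0,-0.315,-1,0.5,-0.88,0.12,0,0,-0.315,-1,0.5,-0.88,0.12,0,0,-0.315,-1,0.5,-0.88,0.12,0,0,-0.315,-1,0.5,-0.88,0.12,0,0,-0.315,-1,0.5,-0.88,0.12,0,0,-0.315,-1,0.5,-0.88,0.12,0,0,-0.315,-1],
)

```text
time: 3.6
ee_pos: [0.534, -0.0309, 0.3034]
tcp_rot: [180.0, 0.0, 89.8]
wrist_force: [0.8, 1.1, 0.8]
opening: 0.0852
grasp_force: 0.0
```

```bash
cat > look.py <<'E'
from h import *
import sys
a=shot('wrist',sys.argv[1])
for q,z in(('juicer_base',0),('reamer',.08),('lug0',.087),('slot0',.066)):
    print(q,[(r['p'],np.round(r['pixel']),ray(a,r['pixel'],z).round(3)[:2]) for r in bot.landmark_of('wrist',q)])
o=bot.get_obs();print(o['ee_pos'].round(4),o['tcp_rot'].round(1),o['q'].round(1),o['time'],'cam',(-a['R'].T@a['t']).round(3))
E
python3 look.py w1.png
```

```text
juicer_base []
reamer [(0.85, array([80., 49.]), array([0.343, 0.097])), (0.65, array([298., 165.]), array([ 0.582, -0.03 ])), (0.57, array([101., 256.]), array([ 0.331, -0.149]))]
lug0 [(0.81, array([138.,  36.]), array([0.409, 0.108])), (0.75, array([155., 255.]), array([ 0.403, -0.144])), (0.58, array([248., 211.]), array([ 0.522, -0.085]))]
slot0 [(0.62, array([246., 148.]), array([ 0.52 , -0.012]))]
[ 0.5334 -0.0298  0.3032] [-180.    -0.    89.9] [ -3.2   5.1  18.4 103.3   0.   86.9] 3.85 cam [0.534 0.039 0.446]
```

View pics/w1.png

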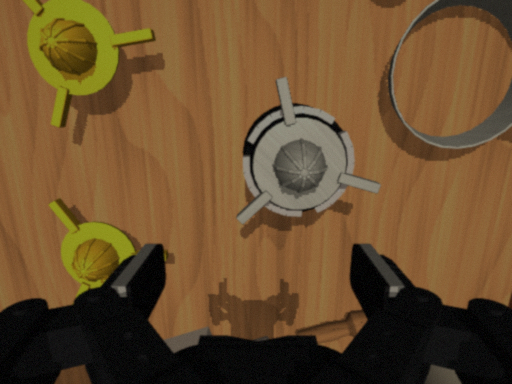

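Run:
```python
from h import *
a=shot('wrist')
def rect(z,c,s=0.0005,n=400):
    g=np.array([[-1,-1],[1,-1],[1,1],[-1,1]])*0.1
    src=np.float32([proj(a,[c[0]+x,c[1]+y,z]) for x,y in g])
    dst=np.float32([[n/2+x/s,n/2-y/s] for x,y in g])
    return cv2.warpPerspective(a['color'],cv2.getPerspectiveTransform(src,dst),(n,n),flags=cv2.INTER_CUBIC)
c=(.582,-.030)
r=[]
for z in(.08,.094):
    im=rect(z,c).copy()
    for rad in ((58,66) if z==.08 else (98,)): cv2.circle(im,(200,200),rad*2,(255,0,0),1)
    for k in range(36):
        t=np.radians(k*10); p=lambda q:(int(200+q*np.cos(t)),int(200-q*np.sin(t)))
        cv2.line(im,p(140 if k%3==0 else 190),p(198),(0,0,255) if k else (255,0,255),1)
    r.append(im)
cv2.imwrite('pics/rect.png',np.hstack(r)[:,:,::-1])
```

```text
(no output)
```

View pics/rect.png

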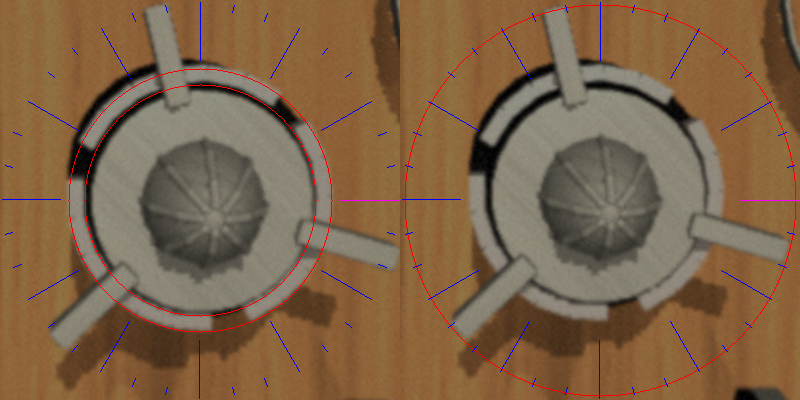

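The rim ring in the rectified view is centred, so the base is at (0.582,-0.030). The slots lie at about 44, 164 and 284°, and the lugs at about 103, 223 and 345°, so I need roughly 60° of turn. I'll straddle the lug nearest the robot (223°) with loose fingers and sweep it clockwise to 164°.

Emit:
send_rows(
  moves=[-0.064,-0.29,-0.9,0,0,-0.675,0.05,-0.064,-0.29,-0.9,0,0,-0.675,0.05,-0.064,-0.29,-0.9,0,0,-0.675,0.05,-0.064,-0.29,-0.9,0,0,-0.675,0.05,-0.064,-0.29,-0.9,0,0,-0.675,0.05,-0.064,-0.29,-0.9,0,0,-0.675,0.05,-0.064,-0.29,-0.9,0,0,-0.675,0.05,-0.064,-0.29,-0.9,0,0,-0.675,0.05],
)

```text
time: 4.9
ee_pos: [0.5206, -0.0875, 0.1228]
tcp_rot: [180.0, -0.0, 43.4]
wrist_force: [0.2, 0.3, 0.3]
opening: 0.0405
grasp_force: 0.0
```

```bash
python3 look.py w2.png
```

```text
juicer_base []
reamer [(0.84, array([258.,  76.]), array([ 0.582, -0.029]))]
lug0 [(0.79, array([257., 220.]), array([ 0.521, -0.085]))]
slot0 [(0.69, array([171., 134.]), array([ 0.521, -0.012]))]
[ 0.5211 -0.0876  0.1244] [180.   -0.   43.6] [ -9.5   1.2  -5.7  83.1   0.  126.8] 5.15 cam [ 0.57  -0.04   0.265]
```

View pics/w2.png

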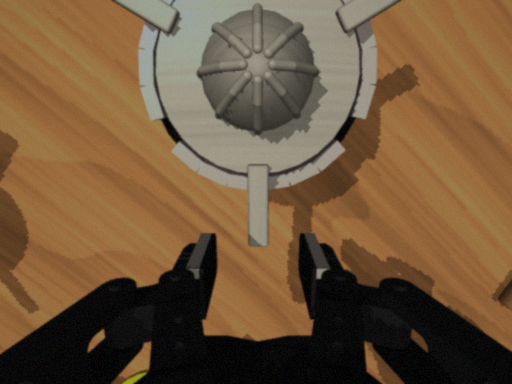

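The lug at pixel (258,210) is centred between the fingers. The detected slot is at 163.6° and the lug at 222.6°. Joint 6 limits rule out clockwise, so I'll turn it counter-clockwise by about 61° to 283.6°.

Emit:
send_rows(
  moves=[0,0,-0.75,0,0,0,0.05,0,0,-0.75,0,0,0,0.05,0,0,-0.75,0,0,0,0.05,0,0,0,0,0,0,0.43,0,0,0,0,0,0,0.43],
)

```text
time: 5.78
ee_pos: [0.521, -0.0881, 0.0673]
tcp_rot: [180.0, -0.0, 43.5]
wrist_force: [0.3, 1.1, -0.0]
opening: 0.0243
grasp_force: 0.0
```

```bash
cat > arc.py <<'E'
import numpy as np,sys
# tool angle path: from a0 step d deg, n rows -> move units
a,d,n=map(float,sys.argv[1:4]); c=np.array([.582,-.030]); r=.084
P=lambda t:c+r*np.array([np.cos(np.radians(t)),np.sin(np.radians(t))])
for i in range(int(n)):
    v=(P(a+d)-P(a))/.025; a+=d
    print('%.0f: %.2f, %.2f, 0, 0, 0, %.2f, 0.43,'%(a,*v,np.radians(d)/.15), P(a).round(4))
E
python3 arc.py 223 4 16
```

```text
227: 0.17, -0.17, 0, 0, 0, 0.47, 0.43, [ 0.5247 -0.0914]
231: 0.18, -0.15, 0, 0, 0, 0.47, 0.43, [ 0.5291 -0.0953]
235: 0.19, -0.14, 0, 0, 0, 0.47, 0.43, [ 0.5338 -0.0988]
239: 0.20, -0.13, 0, 0, 0, 0.47, 0.43, [ 0.5387 -0.102 ]
243: 0.21, -0.11, 0, 0, 0, 0.47, 0.43, [ 0.5439 -0.1048]
247: 0.21, -0.10, 0, 0, 0, 0.47, 0.43, [ 0.5492 -0.1073]
251: 0.22, -0.08, 0, 0, 0, 0.47, 0.43, [ 0.5547 -0.1094]
255: 0.22, -0.07, 0, 0, 0, 0.47, 0.43, [ 0.5603 -0.1111]
259: 0.23, -0.05, 0, 0, 0, 0.47, 0.43, [ 0.566  -0.1125]
263: 0.23, -0.04, 0, 0, 0, 0.47, 0.43, [ 0.5718 -0.1134]
267: 0.23, -0.02, 0, 0, 0, 0.47, 0.43, [ 0.5776 -0.1139]
271: 0.23, -0.00, 0, 0, 0, 0.47, 0.43, [ 0.5835 -0.114 ]
275: 0.23, 0.01, 0, 0, 0, 0.47, 0.43, [ 0.5893 -0.1137]
279: 0.23, 0.03, 0, 0, 0, 0.47, 0.43, [ 0.5951 -0.113 ]
283: 0.23, 0.04, 0, 0, 0, 0.47, 0.43, [ 0.6009 -0.1118]
287: 0.23, 0.06, 0, 0, 0, 0.47, 0.43, [ 0.6066 -0.1103]
```

Emit:
send_rows(
  moves=[0.17,-0.17,0,0,0,0.47,0.43,0.18,-0.15,0,0,0,0.47,0.43,0.19,-0.14,0,0,0,0.47,0.43,0.2,-0.13,0,0,0,0.47,0.43,0.21,-0.11,0,0,0,0.47,0.43,0.21,-0.1,0,0,0,0.47,0.43,0.22,-0.08,0,0,0,0.47,0.43,0.22,-0.07,0,0,0,0.47,0.43],
)

```text
time: 6.78
ee_pos: [0.5613, -0.1117, 0.0679]
tcp_rot: [180.0, -0.0, 75.9]
wrist_force: [-0.3, 1.6, -0.1]
opening: 0.0244
grasp_force: 0.8
```

Emit:
send_rows(
  moves=[0.23,-0.05,0,0,0,0.47,0.43,0.23,-0.04,0,0,0,0.47,0.43,0.23,-0.02,0,0,0,0.47,0.43,0.23,0,0,0,0,0.47,0.43,0.23,0.01,0,0,0,0.47,0.43,0.11,0.01,0,0,0,0.23,0.43],
)

```text
time: 7.52
ee_pos: [0.5927, -0.1141, 0.0677]
tcp_rot: [180.0, 0.0, 98.0]
wrist_force: [-1.2, 1.2, 1.1]
opening: 0.0242
grasp_force: 0.8
```

```bash
python3 look.py w3.png
```

```text
juicer_base []
reamer [(0.69, array([268.,  62.]), array([ 0.584, -0.029])), (0.64, array([245., 264.]), array([ 0.587, -0.116]))]
lug0 [(0.91, array([242., 262.]), array([ 0.585, -0.111])), (0.74, array([270.,  60.]), array([ 0.585, -0.029]))]
slot0 []
[ 0.5925 -0.1142  0.0672] [180.    0.   97.9] [-10.9  12.1  -0.   77.8  -0.   71.2] 7.775 cam [ 0.583 -0.045  0.21 ]
```

View pics/w3.png

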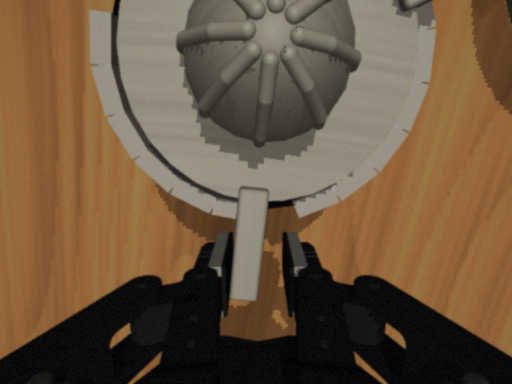

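The lug at pixel (250,240) is being pushed by the left finger. The slot's far edge shows at (297,207), so it needs about 8–10° more. I'll use finer steps now.

Emit:
send_rows(
  moves=[0.115,0.015,0,0,0,0.23,0.43,0.115,0.02,0,0,0,0.23,0.43,0.115,0.02,0,0,0,0.23,0.43,0.06,0.015,0,0,0,0.12,0.43,0.06,0.015,0,0,0,0.12,0.43,0,0,0,0,0,0,0.43],
)

```text
time: 8.52
ee_pos: [0.6041, -0.112, 0.0669]
tcp_rot: [180.0, 0.0, 106.0]
wrist_force: [-0.1, -0.8, 0.7]
opening: 0.0239
grasp_force: 0.0
```

Emit:
send_rows(
  moves=[0.06,0.015,0,0,0,0.12,0.43,0,0,0,0,0,0,0.43],
)

```text
time: 8.78
ee_pos: [0.6056, -0.1116, 0.0671]
tcp_rot: [180.0, 0.0, 107.0]
wrist_force: [-0.2, -0.6, -0.2]
opening: 0.0242
grasp_force: 0.2
```

```bash
python3 look.py w4.png
```

```text
juicer_base []
reamer [(0.91, array([264.,  71.]), array([ 0.583, -0.032]))]
lug0 [(0.93, array([244., 251.]), array([ 0.597, -0.105]))]
slot0 []
[ 0.6055 -0.1116  0.0671] [180.   0. 107.] [-10.4  13.8   2.   78.1  -0.   62.6] 9.025 cam [ 0.585 -0.045  0.209]
```

View pics/w4.png

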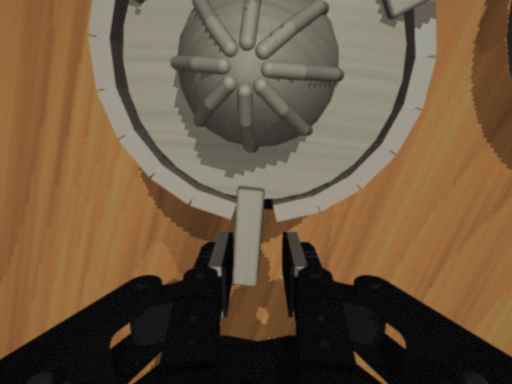

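The lug at (250,230) now lies between the slot edges (235 and 275), and the push force has vanished, so it seems to have dropped. I'll open, rise and check whether it is level.

Emit:
send_rows(
  moves=[0,0,0,0,0,0,0.1,0,0,0,0,0,0,0.1,0,0,1,0,0,0,0.1,0,0,1,0,0,0,0.1,0,0,1,0,0,0,0.1,0,0,1,0,0,0,0.1,0,0,0,0,0,0,0.1],
)

```text
time: 9.9
ee_pos: [0.6064, -0.1118, 0.1691]
tcp_rot: [179.8, 0.1, 107.0]
wrist_force: [0.2, 0.5, -0.4]
opening: 0.0384
grasp_force: 0.0
```

```bash
python3 look.py w5.png
python3 - <<'E'
from h import *
s=shot('scene')
im=s['color'][180:270,180:290]
a=cv2.imread('pics/w5.png')
z=cv2.resize(im[:,:,::-1],None,fx=3.5,fy=3.5,interpolation=cv2.INTER_CUBIC)
w=cv2.resize(a,(410,315))
cv2.imwrite('pics/c5.png',np.hstack([z,w[:z.shape[0]]]))
E
```

```text
juicer_base []
reamer [(0.71, array([257.,  86.]), array([ 0.582, -0.034]))]
lug0 [(0.65, array([248., 194.]), array([ 0.598, -0.109])), (0.57, array([  4., 174.]), array([ 0.422, -0.146]))]
slot0 [(0.81, array([187.,  30.]), array([ 0.524, -0.011]))]
[ 0.605  -0.1115  0.1657] [-179.9   -0.   107. ] [-10.4  13.3  12.2  89.   -0.   62.6] 10.15 cam [ 0.585 -0.045  0.311]
```

View pics/c5.png

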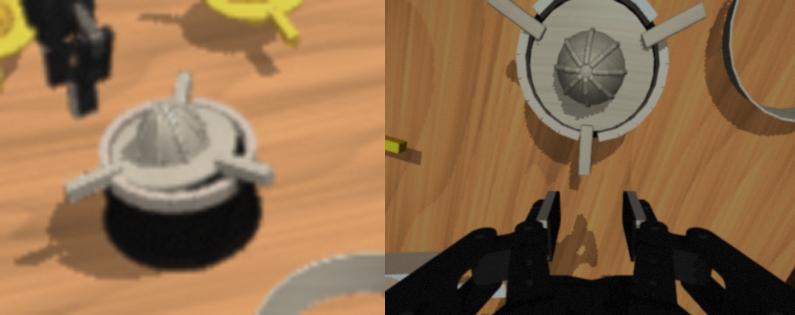

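Emit:
send_rows(
  moves=[-0.23,0.815,0,0,0,0,1,-0.23,0.815,0,0,0,0,1,-0.23,0.815,0,0,0,0,1,-0.23,0.815,0,0,0,0,1,0,0,-0.6,0,0,0,1,0,0,-0.6,0,0,0,1,0,0,0,0,0,0,1],
  squeeze=20,
)

```text
time: 11.08
ee_pos: [0.5816, -0.0305, 0.1348]
tcp_rot: [-179.8, -0.1, 107.0]
wrist_force: [0.1, 0.4, 0.2]
opening: -0.0001
grasp_force: 0.0
```

Emit:
send_rows(
  moves=[0,0,-0.1,0,0,0,1,0,0,-0.1,0,0,0,1,0,0,-0.1,0,0,0,1],
)

```text
time: 11.45
ee_pos: [0.5827, -0.0303, 0.1297]
tcp_rot: [180.0, 0.0, 107.0]
wrist_force: [-0.3, -0.3, 0.3]
opening: 0.0001
grasp_force: 0.0
```

Emit:
send_rows(
  moves=[0,0,-0.1,0,0,0,1,0,0,-0.1,0,0,0,1],
)

```text
time: 11.7
ee_pos: [0.5825, -0.0301, 0.1244]
tcp_rot: [180.0, 0.0, 107.0]
wrist_force: [-0.6, 1.0, -0.0]
opening: 0.0003
grasp_force: 0.0
```

Emit:
send_rows(
  moves=[0,0,-0.08,0,0,0,1,0,0,-0.08,0,0,0,1],
)

```text
time: 11.95
ee_pos: [0.5827, -0.0299, 0.1217]
tcp_rot: [179.9, 0.0, 107.0]
wrist_force: [-0.6, 0.6, -0.4]
opening: -0.0001
grasp_force: 0.0
```

Emit:
send_rows(
  moves=[0,0,-0.04,0,0,0,1,0,0,-0.04,0,0,0,1],
)

```text
time: 12.2
ee_pos: [0.5824, -0.0301, 0.1183]
tcp_rot: [-180.0, -0.0, 107.0]
wrist_force: [-0.3, 0.0, 1.2]
opening: -0.0
grasp_force: 0.0
```

No contact above 0.118, so the reamer is essentially home. I'll press lightly.

Emit:
send_rows(
  moves=[0,0,-0.04,0,0,0,1,0,0,-0.02,0,0,0,1],
)

```text
time: 12.45
ee_pos: [0.5825, -0.0301, 0.1169]
tcp_rot: [-180.0, -0.0, 107.0]
wrist_force: [-0.9, -0.2, 1.9]
opening: -0.0001
grasp_force: 0.6
```

Emit:
send_rows(
  moves=[0,0,-0.02,0,0,0,1,0,0,0,0,0,0,1],
)

```text
time: 12.7
ee_pos: [0.5825, -0.0301, 0.1168]
tcp_rot: [180.0, 0.0, 107.0]
wrist_force: [-0.5, -0.2, 3.2]
opening: 0.0001
grasp_force: 1.2
```

Emit:
send_rows(
  moves=[0,0,-0.04,0,0,0,1,0,0,-0.04,0,0,0,1,0,0,0,0,0,0,1],
)

```text
time: 13.08
ee_pos: [0.5826, -0.0301, 0.1165]
tcp_rot: [179.9, 0.0, 107.0]
wrist_force: [-5.3, -0.1, 14.3]
opening: -0.0
grasp_force: 6.9
```

Emit:
send_rows(
  moves=[0,0,-0.04,0,0,0,1,0,0,0,0,0,0,1],
)

```text
time: 13.32
ee_pos: [0.5826, -0.0301, 0.1164]
tcp_rot: [179.9, 0.1, 107.0]
wrist_force: [-8.2, 0.4, 20.1]
opening: 0.0003
grasp_force: 9.7
```

It held firm at 0.1165 against an expected 0.117, so it is seated. I'll withdraw and take a last look.

Emit:
send_rows(
  moves=[0,0,0.2,0,0,0,1,0,0,1,0,0,0,1,0,0,1,0,0,0,1,-0.9,-0.3,1,0,0,0,1,-0.9,-0.3,1,0,0,0,1,-0.9,0,1,0,0,0,1,-0.9,0,0,0,0,0,1,0,0,0,0,0,0,1],
)

```text
time: 14.32
ee_pos: [0.492, -0.0452, 0.2441]
tcp_rot: [179.9, 0.0, 107.0]
wrist_force: [0.4, 0.2, -0.6]
opening: 0.0003
grasp_force: 0.0
```

Run:
```python
from h import *
s=shot('scene');a=shot('wrist');t=shot('top')
z=cv2.resize(s['color'][180:270,180:290],None,fx=3.6,fy=3.6,interpolation=cv2.INTER_CUBIC)
w=cv2.resize(a['color'],(400,324))
cv2.imwrite('pics/c6.png',np.hstack([z,w])[:,:,::-1])
print(bot.get_obs()['ee_pos'],bot.get_obs()['wrist_force'])
```

```text
[ 0.49303451 -0.04509796  0.24300802] [0.68616884 0.39110212 0.11441394]
```

View pics/c6.png

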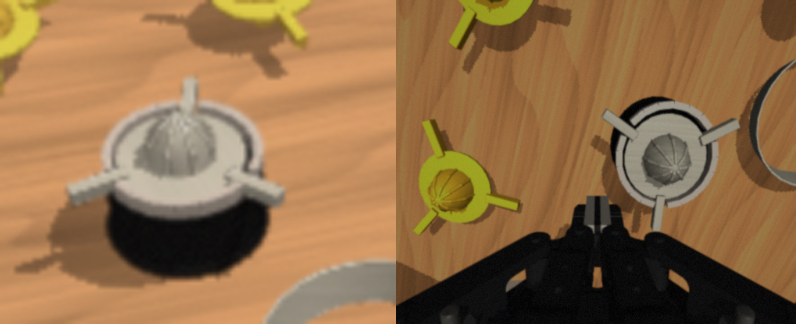

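In the left half of the picture, all three lugs, at (85,188), (265,187) and (190,95), lie flush in the rim and the reamer is level. Nothing is touching it.

```bash
python3 -c "
from workcell import bot
print(bot.job_done())"
```

```text
the job is handed in; nothing more can be done
None
```

I turned the steel reamer about 60° counter-clockwise until its lugs dropped into the slots. It now sits level and fully home, I've let go of it, and the job is handed in at about 14.5 s.

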